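# Lift the marking plate off its two gripping dowels

## Robot

A 6-joint arm with a two-finger parallel gripper is mounted at the origin on a cart in front of the work surface, level with it; the furniture and walls round the work are solid. World frame = base frame: x ahead of the robot, y to its left, z up, the work surface at z = 0. Lengths are in mm, angles in rad, forces in N, time in s.
With the tool pointing down it reaches from about 350 to 875 mm from the base axis. Payload 4.2 kg.
Tool frame: the origin (TCP) lies at the very end of the fingers, on their centre line; the grasp point (between the pads) lies 19 mm behind it; z points along the fingers, y is the line along which they close (so a half turn about z gives the same grasp; the last joint's range is limited). The gripper opens to 85 mm and grips with 20 to 120 N. Pads are 22 mm wide; open, the fingers measure 114 mm over their backs; the gripper's body (76 mm by 85 mm) begins 54 mm behind the grasp point. The pads swing forward as they close: fully open they stand 13 mm farther back than shut.
Start: joints at [1.567, 0.385, 0.008, 0, -1.194, -0.259], TCP at [162.334, 603.529, 231.312] pointing down, gripper open.
Joint ranges: [-3.14, 3.14], [-1.21, 2.06], [-1.07, 1.41], [-3.16, 2.05], [-2.99, -0.16], [-3.1, 3.1]. Speed limits (rad/s): [2.79, 2.79, 3.14, 3.14, 3.14, 3.14].

## Interface

Orientations are given as a unit quaternion [x, y, z, w].
In Python, from bench import read_state, get_image, camera_model, job_done gives the robot as it stands.
- The arm moves only by the shell command python3 -m handwheel 'ROWS'. ROWS is JSON, a list of rows, each a list of 7 numbers: the shift along the tool's x, y, z in m, then the turn, a rotation vector about the tool's x, y, z in rad, then the gripper's target within -1 to 1 (fully open at 1, half-way at 0, shut at -1). In form: [[dx, dy, dz, wx, wy, wz, jaw], ...]. A call has 1 to 10 rows; each row is the pose to reach, as a shift and turn from the pose commanded when the call began, along the tool's axes at that moment; what a row does not reach only later rows make up. A row lasts 1/8 s, in which the tool goes at most 62.5 mm and 10.7 degrees, less where a joint would pass 70% of its speed; a pose out of reach is approached as far as the arm can. A call with a gripper value outside its range is refused whole. The fingers move at their own pace and stop on an object; the grip force is fixed at half the most. Time passes only in rows, so rows that repeat a pose let the fingers close. It gives the time, the measured TCP pose, the force, the opening and the grip force at its end, in the units of the state.
- read_state(): the state, without advancing time (a new reading comes with each control period).
- get_image(name): name is "side" or "top" or "wrist"; returns (picture, depth): 480x640x3 uint8, blue, green, red; 480x640 float32, mm along the optical axis (not along the pixel's ray), 0 where there is no reading.
- camera_model(name): a dict with "K" (3x3 intrinsics, pixels), "rvec" (rotation vector, rad) and "tvec" (3), from world to camera coordinates, as OpenCV has them; the wrist camera has in their place "hand_eye" (4x4, takes a point from camera to tool coordinates, whose origin is the TCP and whose axes are the flange's). Camera axes: x right, y down, z forward; pixel columns grow to the right and rows downward; lengths in mm; the calibration is good to about 2 mm. The wrist camera is an equidistant fisheye: a pixel r from the principal point sees the ray r / f radians off the axis. A picture is of the moment at which its call begins: read the wrist's pose just before it. camera_model takes no time and is no camera call.
- job_done(): hands the job in; it is judged then, once.
The state is a dict: "clock": time; "joints": joint angles; "joint_vel": joint speeds; "joint_efforts": joint torques, N m; "position": TCP position; "ee_rot": TCP orientation; "contact_force": force on the tool from outside, world axes, zero at the start; "wrist_torque": the same for the moment, N m; "gripper_width": finger opening in mm; "grasp_force": force on a finger pad.
Only numpy, scipy, OpenCV 4.12 (cv2) and the standard library are available. Lean on these libraries where they do the work, as an engineer would, in place of code of your own. Each camera call takes 0.05 s, during which the arm holds its last target. There are 200 camera calls.

## Task

The forceps in the marking fixture are done: lift the marking plate straight up off its two dowels by its bar handle and lay it gently flat, right way up, squarely in the middle of the rubber mat. One of the two dowels, and you cannot see which, grips the plate firmly while the other is slack, so feel which end holds and pull near that end to bring the plate up level: it must not cock on the dowels. Leave the forceps lying in the fixture and the things round about where they are.

Things in the scene. Friction and masses are not known exactly. Their poses are not given: they have to be found in the camera images.
- marking_plate: Aluminium plate 206 mm long (its y) x 80 x 10 mm, about 0.5 kg, balanced at its middle, two slots through it. Origin: centre of the underside, z up. At y = +84 and -84 mm a 34 mm square block, 31.5 mm high from the underside, hides the socket of a dowel (1 mm play: cocked by about 2.5 degrees the plate wedges). Posts on the blocks carry the bar handle. Starts seated on the dowels.
- bar_mid (a point): Middle of the plate's handle: a straight round steel bar, 12 mm thick, along the plate's y, its axis 54 mm above the plate's underside, 38 mm free below it. It can be gripped across anywhere from bar_end_b to bar_end_a. Pulled up 2 to 3 mm here, only the slack end rises, and the bar pushes the grip along itself towards the tight end with some 4 to 8 N; pulled farther here, the plate cocks.
- bar_end_a (a point): On the bar's axis, 60 mm from its middle towards the plate's +y end. If the dowel at the +y end is the tight one, a pull here brings the plate up nearly level. Once off the dowels, a plate held here sags at its far end by up to some 20 degrees, turning in the grip, and levels again when lowered onto a surface.
- bar_end_b (a point): On the bar's axis, 60 mm from its middle towards the plate's -y end. If the dowel at the -y end is the tight one, a pull here brings the plate up nearly level (and as for bar_end_a).
- fixture: Dark steel base 100 x 240 (its y) x 20 mm, screwed down; origin: centre of its underside, z up. Pads at y = +84 and -84 mm carry the plate's underside 30 mm above the origin, axes parallel; on each an upright 12 mm dowel 24 mm high is hidden in the plate. One dowel, at either end, holds the plate with 15 to 19 N of friction all the way up, the other is slack; they look alike.
- mat: Black rubber mat, 150 x 260 mm (its own y is the long side) x 4 mm thick, fixed on the bench; origin at the centre of its underside, z up. It lies to the left or right of the fixture, turned a little. (A lamp frame hangs about 0.55 m above the left part of the bench: mind it with the forearm there, and lift no higher than needed.)
- forceps: Steel forceps, 149 x 65 x 6 mm, lying across the fixture under the plate, 20 mm above the bench, rings towards the robot; origin at the middle of its underside, x from the rings to the tips. Stays there.
- loupe: Black eye loupe, 35 mm wide, 36 mm high, standing behind the work; origin at the middle of its underside. A bystander.
- etch_probe: Red hand electrode, 130 x 18 mm, lying behind the work; origin at the middle of its underside. A bystander.
- tape: Roll of masking tape, 101 mm wide, 24 mm high, lying at the far left; origin at the middle of its underside. A bystander.

How it is judged (in metres and radians):
On the way:
1. the plate is up clear of both dowels (z of marking_plate in the frame of fixture above 0.056 m), for 0.1 s.
At the end, for the whole second after the job is handed in: The marking plate lies flat and right way up on the mat, at rest: its centre within 25 mm of the mat's, its long side within 0.2 rad of the mat's long side. The forceps still lie in the fixture (horizontal distance between marking_plate and mat below 0.025 m and angle between the y axis of marking_plate and the y axis of mat, either way round below 0.2 rad and angle between marking_plate's own z axis and vertical below 0.05 rad and z of marking_plate in the frame of mat below 0.008 m and linear speed of marking_plate below 0.02 m/s and angular speed of marking_plate below 0.1 rad/s and distance between forceps and fixture below 0.035 m and angle between forceps's own z axis and vertical below 0.1 rad); the robot touches nothing.
It fails at once if the plate is cocked by more than 0.045 rad while still on the dowels (angle between marking_plate's own z axis and vertical above 0.045 rad and z of marking_plate in the frame of fixture below 0.048 m and horizontal distance between marking_plate and fixture below 0.02 m).
It fails at once if the plate is slammed down on the mat (over 80 N) (contact force between marking_plate and mat above 80 N).
It fails at once if the forceps are moved more than 12 mm (distance of forceps from where it was at the start of the episode above 0.012 m).
It fails at once if a bystander is moved more than 20 mm (distance of any of loupe, etch_probe, tape from where it was at the start of the episode above 0.02 m).
It also fails if it takes over 51 s, if anything falls off the work surface, if the arm or the gripper's body presses on something with over 40 N, if the wrist force passes 120 N, or if a joint passes its speed limit or range.

## Working session

There is one attempt and no reset: what is moved stays moved. The work goes in short steps, Python scripts to look and compute and a shell command to move; the robot and the scene stay as the last step left them, time stands still between calls to the robot, and variables do not carry over. Pictures are saved under pics/ and viewed, at most 10 in all, crops included, and the job is handed in when it is done.

```bash
mkdir -p pics; cat > h.py <<'E'
import numpy as np,cv2
from bench import *
from scipy.spatial.transform import Rotation as R
def world(name,u,v,depth=None,z=None):
    m=camera_model(name);K=np.array(m["K"]);Rm,_=cv2.Rodrigues(np.array(m["rvec"],float));t=np.array(m["tvec"],float).ravel()
    r=np.linalg.inv(K)@np.array([u,v,1.]);c=-Rm.T@t;d=Rm.T@r
    s=depth if depth is not None else (z-c[2])/d[2]
    return c+s*d
E
python3 - <<'E'
from h import *
s=read_state();print({k:np.round(v,3) for k,v in s.items()})
for n in("top","side"):
    im,d=get_image(n);cv2.imwrite(f"pics/{n}0.png",im);np.save(f"{n}0.npy",d)
    m=camera_model(n);print(n,m["K"],m.get("rvec"),m.get("tvec"))
E
```

```text
{'clock': np.float64(0.0), 'joints': array([ 1.567e+00,  3.860e-01,  7.000e-03, -1.000e-03, -1.194e+00,
       -2.590e-01]), 'joint_vel': array([ 0.002, -0.002,  0.001,  0.001, -0.002, -0.   ]), 'joint_efforts': array([ 0.0000e+00, -3.9229e+01,  1.8840e+01,  4.1860e+00, -5.0000e-03,
       -0.0000e+00]), 'position': array([162.182, 602.971, 230.203]), 'ee_rot': array([ 0.991, -0.131, -0.   ,  0.001]), 'contact_force': array([0.122, 0.115, 0.582]), 'wrist_torque': array([-0.007, -0.021, -0.045]), 'grasp_force': np.float64(0.0), 'gripper_width': np.float64(85.394)}
top [[478.39311448   0.         321.85792082]
 [  0.         478.39311448 238.70177463]
 [  0.           0.           1.        ]] [-2.20552766  2.23314466 -0.07720234] [  33.8719641   575.9544288  1070.89528397]
side [[502.03831202   0.         314.23833386]
 [  0.         502.03831202 246.56860702]
 [  0.           0.           1.        ]] [ 2.16689239 -0.01029029  0.0274894 ] [-569.64018835   85.60586373 1112.54183442]
```

View pics/top0.png

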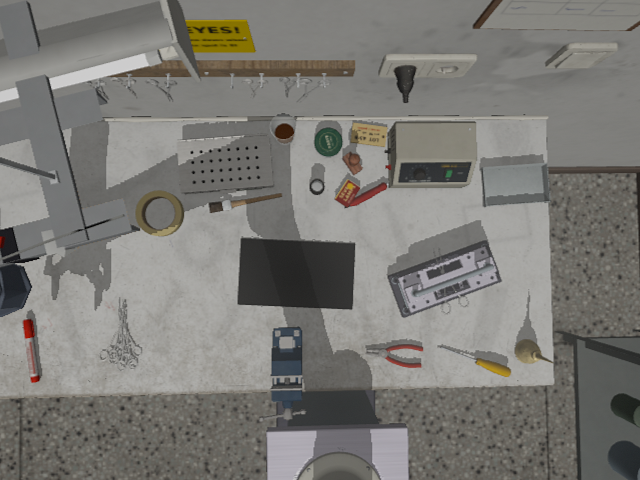

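View pics/side0.png

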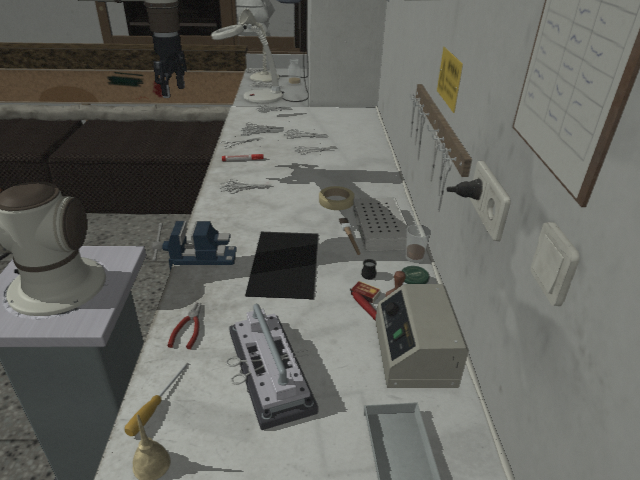

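The top view shows the plate in its fixture at about (445,278), the mat at about (297,273), the loupe at (316,186) and the probe at (365,195). The side view agrees. I'll enlarge the plate and the mat.

```bash
python3 - <<'E'
from h import *
im=cv2.imread("pics/top0.png")
cv2.imwrite("pics/c1.png",cv2.resize(im[230:330,375:515],None,fx=5.7,fy=5.7,interpolation=cv2.INTER_CUBIC))
# mat
g=im.max(2); m=((g<60)*255).astype(np.uint8); m[:225]=0;m[322:]=0;m[:,:228]=0;m[:,365:]=0
m=cv2.morphologyEx(m,cv2.MORPH_OPEN,np.ones((5,5)))
c=max(cv2.findContours(m,0,2)[0],key=cv2.contourArea)
b=cv2.boxPoints(cv2.minAreaRect(c));print(b)
W=np.array([world("top",*p,z=4) for p in b]);print(W.round(1),W.mean(0));
e=[W[1]-W[0],W[2]-W[1]];print([np.linalg.norm(x) for x in e]);l=max(e,key=np.linalg.norm);print("mat dir",np.arctan2(l[1],l[0]))
d=np.load("top0.npy")
# bar: highest points in fixture area
P=np.array([world("top",u,v,depth=d[v,u]) for v in range(235,322) for u in range(380,510) if d[v,u]>0])
for lo,hi in((76,100),(54,70),(34,46)):
    Q=P[(P[:,2]>lo)&(P[:,2]<hi)]; print(lo,len(Q),Q.mean(0).round(1),Q[:,:2].min(0),Q[:,:2].max(0))
    w,V=np.linalg.eigh(np.cov(Q[:,:2].T));print(V[:,1],np.sqrt(w))
E
```

```text
[[237.72626 303.74887]
 [240.85748 237.99321]
 [354.69458 243.41403]
 [351.56335 309.16968]]
[[432.7 217.3   4. ]
 [580.3 209.2   4. ]
 [564.9 -48.    4. ]
 [416.2 -38.6   4. ]] [498.52902112  84.96388862   4.        ]
[np.float64(147.75884103985805), np.float64(257.6965279723262)]
mat dir -1.6304431605317853Traceback (most recent call last):
  File "<stdin>", line 13, in <module>
  File "h.py", line 5, in world
    m=camera_model(name);K=np.array(m["K"]);Rm,_=cv2.Rodrigues(np.array(m["rvec"],float));t=np.array(m["tvec"],float).ravel()
ValueError: time passes only in moves, steps and waits
```

View pics/c1.png

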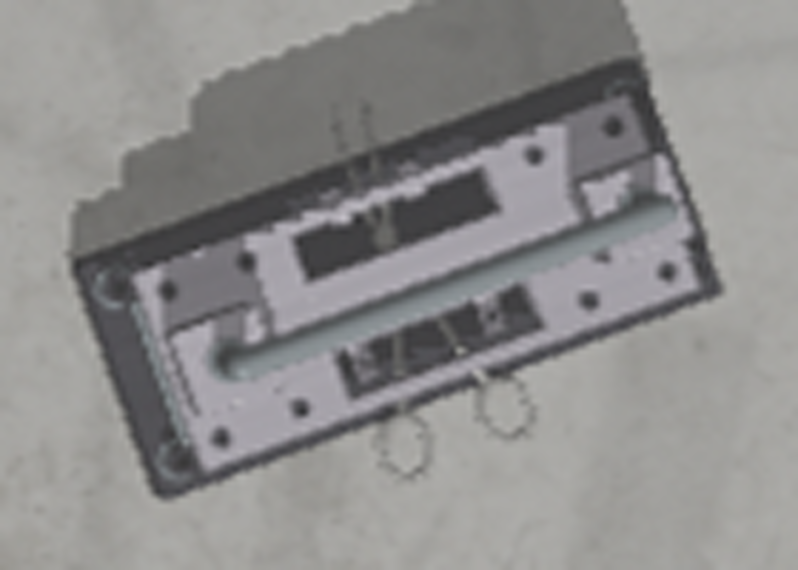

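Crop: the bar runs from (222,360) to (672,208), which is px (413.9,293.2) to (492.9,266.5). The forceps' rings are at lower centre, and the tips show in the upper slot. Next is the bar pose from these pixels and from depth.

```bash
python3 - <<'E'
s=open("h.py").read().replace("m=camera_model(name);","m=CM[name];").replace("def world","import pickle,os\nif not os.path.exists('cm.pkl'): pickle.dump({n:camera_model(n) for n in('top','side','wrist')},open('cm.pkl','wb'))\nCM=pickle.load(open('cm.pkl','rb'))\ndef world")
open("h.py","w").write(s)
E
python3 - <<'E'
from h import *
a=world("top",413.9,293.2,z=84);b=world("top",492.9,266.5,z=84);print(a,b,(a+b)/2,np.linalg.norm(a-b),np.arctan2(*(a-b)[1::-1]))
d=np.load("top0.npy")
P=np.array([world("top",u,v,depth=d[v,u]) for v in range(235,322) for u in range(380,510) if d[v,u]>0])
for lo,hi in((78,100),(36,46)):
    Q=P[(P[:,2]>lo)&(P[:,2]<hi)]; print(lo,len(Q),Q.mean(0).round(1),Q[:,:2].min(0),Q[:,:2].max(0))
    w,V=np.linalg.eigh(np.cov(Q[:,:2].T));print(V[:,1],np.sqrt(w))
s=read_state();print(R.from_quat(s["ee_rot"]).as_matrix().round(4))
print({k:v for k,v in CM["wrist"].items()})
E
```

```text
[ 456.65355867 -163.13266909   84.        ] [ 510.47340948 -333.27690448   84.        ] [ 483.56348408 -248.20478679   84.        ] 178.45345941680426 1.877156614620564
78 484 [ 483.7 -246.1   89.9] [ 450.92449372 -332.77903937] [ 515.94706121 -162.28681665]
[-0.328634    0.94445736] [ 3.40190504 51.71842268]
36 1930 [ 485.  -246.1   41.2] [ 414.14327572 -356.60688463] [ 554.80573477 -138.28478646]
[-0.33053352  0.94379425] [26.77253736 62.66912993]
[[ 9.656e-01 -2.599e-01 -4.000e-04]
 [-2.599e-01 -9.656e-01 -1.900e-03]
 [ 1.000e-04  1.900e-03 -1.000e+00]]
{'K': array([[371.64829954,   0.        , 320.32726408],
       [  0.        , 371.64829954, 234.8649206 ],
       [  0.        ,   0.        ,   1.        ]]), 'hand_eye': array([[-6.05503620e-04, -9.62115810e-01, -2.72640424e-01,
         6.85066657e+01],
       [ 9.99999667e-01, -7.31662184e-04,  3.61062880e-04,
         4.72792587e-01],
       [-5.46864993e-04, -2.72640115e-01,  9.62115933e-01,
        -1.42957748e+02],
       [ 0.00000000e+00,  0.00000000e+00,  0.00000000e+00,
         1.00000000e+00]])}
```

```bash
cat >> h.py <<'E'
def rel(xyz=None,ang=None):
    "tool shift (m) and turn from the measured pose to TCP xyz (mm), pointing down, tool x at world angle ang"
    s=read_state();Rm=R.from_quat(s["ee_rot"]);p=np.array(s["position"])
    T=R.from_matrix(np.array([[np.cos(ang),np.sin(ang),0],[np.sin(ang),-np.cos(ang),0],[0,0,-1]]))
    print("pos",p.round(1),"F",np.round(s["contact_force"],1),"->shift",(Rm.inv().apply(np.array(xyz)-p)/1000).round(4),"turn",(Rm.inv()*T).as_rotvec().round(3))
E
python3 -m handwheel '[[0.412,0.307,-0.02,0,0,0.4,1],[0.412,0.307,-0.02,0,0,0.4,1],[0.412,0.307,-0.02,0,0,0.4,1],[0.412,0.307,-0.02,0,0,0.4,1],[0.412,0.307,-0.02,0,0,0.4,1],[0.412,0.307,-0.02,0,0,0.4,1],[0.412,0.307,-0.02,0,0,0.4,1],[0.412,0.307,-0.02,0,0,0.4,1],[0.412,0.307,-0.02,0,0,0.4,1]]'
python3 -c "
from h import *
rel([484,-247,230],-1.24)"
```

```text
clock: 1.23
position: [481.7, 197.2, 250.9]
ee_rot: [0.945, -0.328, -0.0, 0.0]
contact_force: [0.1, -0.4, -0.2]
gripper_width: 85.5
grasp_force: 0.0
pos [481.7 197.2 250.9] F [ 0.1 -0.4 -0.2] ->shift [0.2768 0.3475 0.0212] turn [ 0.001 -0.     0.573]
```

```bash

python3 -m handwheel '[[0.277,0.347,0.021,0,0,0.573,1],[0.277,0.347,0.021,0,0,0.573,1],[0.277,0.347,0.021,0,0,0.573,1],[0.277,0.347,0.021,0,0,0.573,1],[0.277,0.347,0.021,0,0,0.573,1],[0.277,0.347,0.021,0,0,0.573,1],[0.277,0.347,0.021,0,0,0.573,1],[0.277,0.347,0.021,0,0,0.573,1],[0.277,0.347,0.021,0,0,0.573,1]]'
python3 - <<'E'
from h import *
s=read_state();im,d=get_image("wrist");cv2.imwrite("pics/w1.png",im);np.save("w1.npy",d)
import pickle;pickle.dump(s,open("w1.pkl","wb"))
rel([484,-247,230],-1.24)
E
```

```text
clock: 2.35
position: [485.1, -243.7, 229.7]
ee_rot: [0.815, -0.58, -0.001, 0.0]
contact_force: [-0.3, 0.3, -0.3]
gripper_width: 85.2
grasp_force: 0.0
pos [ 485.3 -243.   230. ] F [0.8 0.7 0.2] ->shift [0.0033 0.0025 0.    ] turn [0.    0.001 0.005]
```

View pics/w1.png

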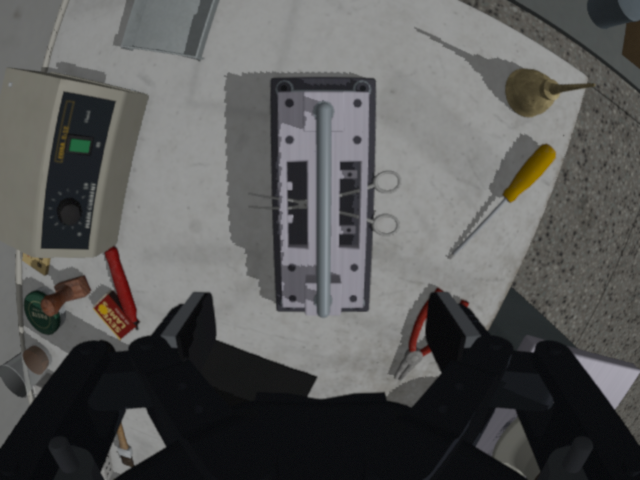

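The wrist view shows the bar running from (324,105) to (323,312), almost exactly along the tool's x.

```bash
python3 - <<'E'
from h import *
import pickle
s=pickle.load(open("w1.pkl","rb"));m=CM["wrist"];K=m["K"];H=np.array(m["hand_eye"]);Rt=R.from_quat(s["ee_rot"]).as_matrix();p=np.array(s["position"])
def wr(u,v,z):
    x=(np.array([u,v])-K[:2,2])/K[0,0];th=np.hypot(*x);r=np.r_[x/th*np.sin(th),np.cos(th)]
    c=Rt@H[:3,3]+p;d=Rt@H[:3,:3]@r;return c+(z-c[2])/d[2]*d
a=wr(324,105,84);b=wr(323.3,312,84);print(a,b,(a+b)/2,np.linalg.norm(a-b),np.arctan2(*(b-a)[1::-1]))
pl=[wr(*q,40) for q in((277,90),(370,92),(366,311),(279,311))];print(np.round(pl,1),np.mean(pl,0))
E
```

```text
[ 511.09279269 -329.48876381   84.        ] [ 454.66217778 -166.07404544   84.        ] [ 482.87748524 -247.78140463   84.        ] 172.8837310992093 1.9032971486369292
[[ 555.4 -332.4   40. ]
 [ 477.4 -357.8   40. ]
 [ 406.2 -159.1   40. ]
 [ 489.1 -130.5   40. ]] [ 482.00772259 -244.94677266   40.        ]
```

```bash

python3 -m handwheel '[[0.0035,0.003,0.03,0,0,0.005,0.2],[0.0035,0.003,0.06,0,0,0.005,0],[0.0035,0.003,0.09,0,0,0.005,0],[0.0035,0.003,0.12,0,0,0.005,0],[0.0035,0.003,0.145,0,0,0.005,0],[0.0035,0.003,0.155,0,0,0.005,0],[0.0035,0.003,0.165,0,0,0.005,0],[0.0035,0.003,0.165,0,0,0.005,0],[0.0035,0.003,0.165,0,0,0.005,0]]'
python3 -c "
from h import *
rel([483.3,-247.5,65],-1.238)"
```

```text
clock: 3.52
position: [484.2, -248.3, 66.1]
ee_rot: [0.814, -0.581, 0.001, -0.0]
contact_force: [0.6, -0.3, 0.2]
gripper_width: 42.6
grasp_force: 0.0
pos [ 484.2 -248.3   66.1] F [ 0.6 -0.3  0.2] ->shift [-0.001   0.0006  0.0011] turn [-0.001 -0.001 -0.002]
```

Now I close on the bar.

```bash

python3 -m handwheel '[[0,0,0.001,0,0,0,-0.4],[0,0,0.001,0,0,0,-0.7],[0,0,0.001,0,0,0,-1],[0,0,0.001,0,0,0,-1],[0,0,0.001,0,0,0,-1],[0,0,0.001,0,0,0,-1],[0,0,0.001,0,0,0,-1]]'
python3 -c "
from h import *
s=read_state();print(R.from_quat(s['ee_rot']).inv().apply(s['contact_force']))"
```

```text
clock: 4.4
position: [484.1, -248.3, 64.8]
ee_rot: [0.814, -0.581, 0.001, -0.0]
contact_force: [1.2, 1.9, 4.8]
gripper_width: 10.0
grasp_force: 58.8
[-1.43269383 -1.76779172 -4.84587439]
```

```bash

T='from h import *
s=read_state();print("tool F",R.from_quat(s["ee_rot"]).inv().apply(s["contact_force"]),s["wrist_torque"])'
python3 -m handwheel '[[0,0,-0.0007,0,0,0,-1],[0,0,-0.0015,0,0,0,-1],[0,0,-0.0015,0,0,0,-1],[0,0,-0.0015,0,0,0,-1]]'; python3 -c "$T"
python3 -m handwheel '[[0,0,-0.0005,0,0,0,-1],[0,0,-0.001,0,0,0,-1],[0,0,-0.001,0,0,0,-1],[0,0,-0.001,0,0,0,-1]]'; python3 -c "$T"
```

```text
clock: 4.9
position: [483.6, -248.3, 65.1]
ee_rot: [0.814, -0.581, -0.0, -0.0]
contact_force: [4.6, -0.5, -7.1]
gripper_width: 10.0
grasp_force: 58.3
tool F [ 1.99741104 -4.15872611  7.10090459] [-0.31715223 -1.28983501  0.0383287 ]
clock: 5.4
position: [483.4, -247.8, 66.0]
ee_rot: [0.814, -0.581, -0.0, -0.0]
contact_force: [4.9, 0.0, -10.0]
gripper_width: 9.9
grasp_force: 58.3
tool F [ 1.57213325 -4.66880503  9.99329835] [-0.09237786 -1.47029072 -0.03728733]
```

```bash

T='from h import *
s=read_state();print("tool F",R.from_quat(s["ee_rot"]).inv().apply(s["contact_force"]),s["wrist_torque"])'
python3 -m handwheel '[[0,0,-0.0005,0,0,0,-1],[0,0,-0.0008,0,0,0,-1],[0,0,-0.0008,0,0,0,-1],[0,0,-0.0008,0,0,0,-1]]'; python3 -c "$T"
python3 - <<'E'
from h import *
im,d=get_image("side");a=cv2.imread("pics/side0.png")
for i in range(2): print(read_state()["contact_force"])
E
```

```text
clock: 5.9
position: [483.3, -247.6, 66.5]
ee_rot: [0.814, -0.582, -0.001, -0.0]
contact_force: [3.7, 1.2, -11.2]
gripper_width: 10.2
grasp_force: 58.3
tool F [ 0.05327664 -3.94213786 11.19893003] [ 0.06179655 -1.6830715  -0.01844875]
[  5.52713995   0.33243526 -11.15837665]
[  5.52713995   0.33243526 -11.15837665]
```

```bash

T='from h import *
s=read_state();print("tool F",R.from_quat(s["ee_rot"]).inv().apply(s["contact_force"]),s["wrist_torque"])'
python3 -m handwheel '[[0,0,-0.0004,0,0,0,-1],[0,0,-0.0008,0,0,0,-1],[0,0,-0.0008,0,0,0,-1],[0,0,-0.0008,0,0,0,-1]]'; python3 -c "$T"
python3 -m handwheel '[[0,0,0,0,0,0,-1],[0,0,0,0,0,0,-1]]'; python3 -c "$T"
```

```text
clock: 6.45
position: [483.1, -247.3, 67.1]
ee_rot: [0.813, -0.582, -0.001, -0.0]
contact_force: [5.2, 1.3, -12.3]
gripper_width: 9.5
grasp_force: 58.4
tool F [ 0.43814737 -5.35266848 12.25004979] [ 0.17378867 -1.69835302  0.08026947]
clock: 6.7
position: [483.1, -247.4, 67.1]
ee_rot: [0.813, -0.582, -0.001, -0.0]
contact_force: [5.0, 0.6, -11.4]
gripper_width: 10.2
grasp_force: 58.4
tool F [ 1.07475227 -4.95185589 11.36834949] [ 0.19305863 -1.64400127  0.04087622]
```

```bash
python3 - <<'E'
from h import *
im,d=get_image("top");d0=np.load("top0.npy");im2,ds=get_image("side");cv2.imwrite("pics/side2.png",im2);cv2.imwrite("pics/top2.png",im)
ds0=np.load("side0.npy");im0=cv2.imread("pics/side0.png")
bar=np.array([-.327,.945]);mid=np.array([483.3,-247.5])
for nm,A,B,(r0,r1,c0,c1) in(("top",d0,d,(235,322,380,510)),("side",ds0,ds,(300,430,225,325))):
    pa=[];
    for v in range(r0,r1):
        for u in range(c0,c1):
            if A[v,u]>0 and B[v,u]>0 and abs(A[v,u]-B[v,u])<12:
                p=world(nm,u,v,depth=A[v,u]);q=world(nm,u,v,depth=B[v,u]);e=p[:2]-mid
                if 36<p[2]<95 and abs(e@[.945,.327])<40: pa.append([e@bar,q[2]-p[2]])
    pa=np.array(pa)
    for lo in range(-110,110,20):
        k=(pa[:,0]>=lo)&(pa[:,0]<lo+20); print(nm,lo,k.sum(),pa[k,1].mean().round(2) if k.any() else "",np.median(pa[k,1]).round(2) if k.any() else "")
cv2.imwrite("pics/cmp.png",np.hstack([cv2.resize(x[295:435,225:325],None,fx=4,fy=4,interpolation=cv2.INTER_CUBIC) for x in(im0,im2)]))
s=read_state();print(R.from_quat(s["ee_rot"]).inv().apply(s["contact_force"]))
E
```

```text
top -110 83 4.18 4.15
top -90 79 3.68 3.82
top -70 32 3.36 3.2
top -50 0  
top -30 0  
top -10 0  
top 10 0  
top 30 0  
top 50 0  
top 70 0  
top 90 0  
side -110 539 1.78 1.56
side -90 508 3.25 3.51
side -70 314 3.6 3.6
side -50 278 3.18 3.26
side -30 218 2.63 2.61
side -10 199 2.49 2.46
side 10 133 1.67 1.79
side 30 122 0.96 1.13
side 50 124 0.55 0.52
side 70 91 0.73 0.77
side 90 37 0.6 0.55
[ 1.07694637 -5.08947221 12.37658681]
```

View pics/cmp.png

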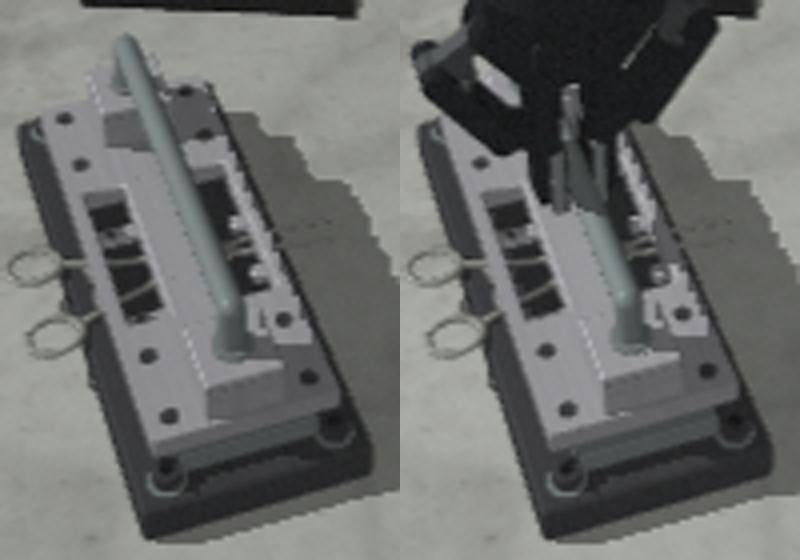

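The depth difference shows the -y end risen about 4 mm and the +y end about 0.5 mm. So the tight dowel is at the world +y end, which is tool -x. I set the plate back down, release, and shift 60 mm that way.

```bash

python3 -m handwheel '[[0,0,0.001,0,0,0,-1],[0,0,0.002,0,0,0,-1],[0,0,0.003,0,0,0,-1],[0,0,0.0038,0,0,0,-1],[0,0,0.0038,0,0,0,-0.8],[0,0,0.0038,0,0,0,-0.4],[0,0,0.003,0,0,0,0],[0,0,0.003,0,0,0,0],[0,0,0.003,0,0,0,0]]'
python3 -m handwheel '[[-0.02,0,0,0,0,0,0],[-0.04,0,0,0,0,0,0],[-0.06,0,0,0,0,0,0],[-0.06,0,0,0,0,0,0],[-0.06,0,0,0,0,0,0]]'
python3 -c "
from h import *
m=np.array([483.3,-247.7]);rel([*(m+60*np.array([-.327,.945])),65],-1.238)"
```

```text
clock: 7.92
position: [483.4, -248.4, 65.5]
ee_rot: [0.814, -0.581, -0.0, 0.0]
contact_force: [-0.5, 0.5, -0.1]
gripper_width: 42.4
grasp_force: 0.0
clock: 8.55
position: [464.4, -191.1, 65.7]
ee_rot: [0.814, -0.581, 0.0, -0.0]
contact_force: [0.3, -0.3, 0.5]
gripper_width: 42.7
grasp_force: 0.0
pos [ 464.4 -191.1   65.7] F [ 0.3 -0.3  0.5] ->shift [-0.0003  0.0006  0.0007] turn [-0.    -0.    -0.002]
```

```bash

T='from h import *
s=read_state();print("tool F",R.from_quat(s["ee_rot"]).inv().apply(s["contact_force"]),s["wrist_torque"])'
python3 -m handwheel '[[0,0,0,0,0,0,-0.5],[0,0,0,0,0,0,-1],[0,0,0,0,0,0,-1],[0,0,0,0,0,0,-1],[0,0,0,0,0,0,-1],[0,0,0,0,0,0,-1]]'; python3 -c "$T"
python3 -m handwheel '[[0,0,-0.001,0,0,0,-1],[0,0,-0.002,0,0,0,-1],[0,0,-0.003,0,0,0,-1],[0,0,-0.003,0,0,0,-1],[0,0,-0.003,0,0,0,-1]]'; python3 -c "$T"
```

```text
clock: 9.3
position: [464.4, -191.7, 65.4]
ee_rot: [0.814, -0.581, 0.0, -0.0]
contact_force: [1.1, -2.0, -0.7]
gripper_width: 10.0
grasp_force: 58.4
tool F [ 2.22337953 -0.3915878   0.68931609] [-0.4115112  -0.32326465 -0.01058626]
clock: 9.93
position: [463.4, -191.1, 66.3]
ee_rot: [0.813, -0.582, -0.001, 0.0]
contact_force: [4.5, -2.6, -14.9]
gripper_width: 10.1
grasp_force: 58.6
tool F [ 3.91149056 -3.40984388 14.86898068] [-0.90234502 -1.35019171  0.03084488]
```

```bash
cat > tilt.py <<'E'
from h import *
s=read_state();print("tool F",R.from_quat(s["ee_rot"]).inv().apply(s["contact_force"]).round(1),np.round(s["wrist_torque"],2))
ds0=np.load("side0.npy");im,ds=get_image("side")
bar=np.array([-.327,.945]);mid=np.array([483.3,-247.5]);pa=[]
for v in range(270,430):
    for u in range(225,325):
        if ds[v,u]>0:
            q=world("side",u,v,depth=ds[v,u]);e=q[:2]-mid
            if 32<q[2]<62 and abs(e@[.945,.327])>19 and abs(e@[.945,.327])<38 and abs(e@bar)<98: pa.append([e@bar,q[2]])
pa=np.array(pa)
for _ in range(6):
    c=np.polyfit(*pa.T,1);r=pa[:,1]-np.polyval(c,pa[:,0]);pa=pa[abs(r)<max(1.5,1.5*np.median(abs(r)))]
print("n",len(pa),"tilt",c[0].round(4),"z mid",c[1].round(2),pa[:,0].min(),pa[:,0].max())
E
python3 -m handwheel '[[0,0,-0.001,0,0,0,-1],[0,0,-0.002,0,0,0,-1],[0,0,-0.003,0,0,0,-1],[0,0,-0.003,0,0,0,-1],[0,0,-0.003,0,0,0,-1]]'; python3 tilt.py
```

```text
clock: 10.55
position: [463.3, -191.3, 68.3]
ee_rot: [0.813, -0.582, -0.001, 0.0]
contact_force: [6.5, -5.5, -21.9]
gripper_width: 10.2
grasp_force: 58.6
tool F [ 7.4 -4.5 21.9] [-1.44 -1.88  0.01]
n 867 tilt -0.0063 z mid 42.06 -97.82895539831625 97.07499862808544
```

```bash

python3 -m handwheel '[[0,0,-0.001,0,0,0,-1],[0,0,-0.002,0,0,0,-1],[0,0,-0.003,0,0,0,-1],[0,0,-0.004,0,0,0,-1],[0,0,-0.005,0,0,0,-1],[0,0,-0.005,0,0,0,-1]]'; python3 tilt.py
```

```text
clock: 11.35
position: [463.0, -191.3, 73.1]
ee_rot: [0.813, -0.582, -0.002, 0.0]
contact_force: [6.8, -5.6, -21.7]
gripper_width: 10.0
grasp_force: 58.6
tool F [ 7.5 -4.7 21.6] [-1.69 -1.94 -0.01]
n 841 tilt -0.0044 z mid 46.81 -97.90610118388985 97.68121150254838
```

```bash

python3 -m handwheel '[[0,0,-0.0015,0,0,0,-1],[0,0,-0.003,0,0,0,-1],[0,0,-0.0045,0,0,0,-1],[0,0,-0.006,0,0,0,-1],[0,0,-0.0075,0,0,0,-1],[0,0,-0.008,0,0,0,-1],[0,0,-0.008,0,0,0,-1]]'; python3 tilt.py
```

```text
clock: 12.28
position: [463.1, -191.3, 81.7]
ee_rot: [0.813, -0.582, -0.001, 0.0]
contact_force: [4.8, -5.7, -18.7]
gripper_width: 9.8
grasp_force: 59.0
tool F [ 7.  -2.8 18.6] [-1.43 -1.47 -0.  ]
n 812 tilt -0.0034 z mid 55.32 -97.93462338178307 97.91874817517288
```

```bash

python3 -m handwheel '[[0,0,-0.002,0,0,0,-1],[0,0,-0.004,0,0,0,-1],[0,0,-0.006,0,0,0,-1],[0,0,-0.009,0,0,0,-1],[0,0,-0.013,0,0,0,-1],[0,0,-0.018,0,0,0,-1],[0,0,-0.026,0,0,0,-1],[0,0,-0.036,0,0,0,-1],[0,0,-0.046,0,0,0,-1],[0,0,-0.046,0,0,0,-1]]'
python3 -m handwheel '[[0,0,-0.01,0,0,0,-1],[0,0,-0.02,0,0,0,-1],[0,0,-0.03,0,0,0,-1],[0,0,-0.04,0,0,0,-1],[0,0,-0.04,0,0,0,-1],[0,0,-0.04,0,0,0,-1]]'
python3 - <<'E'
from h import *
im,d=get_image("side");cv2.imwrite("pics/s3.png",im)
c=np.array([498.5,85]);a=1.511;rel([*(c+60*np.array([np.cos(a),np.sin(a)])),166],a-np.pi)
E
```

```text
clock: 13.58
position: [463.0, -191.1, 130.0]
ee_rot: [0.813, -0.582, -0.001, 0.0]
contact_force: [-0.8, 1.0, -4.2]
gripper_width: 10.0
grasp_force: 60.1
clock: 14.32
position: [463.8, -191.3, 170.2]
ee_rot: [0.814, -0.581, -0.0, 0.0]
contact_force: [-0.3, 0.7, -4.7]
gripper_width: 10.0
grasp_force: 60.1
pos [ 463.7 -191.4  170. ] F [-0.4 -0.6 -4.8] ->shift [-0.3057 -0.1452  0.0041] turn [0.001 0.    0.39 ]
```

View pics/s3.png

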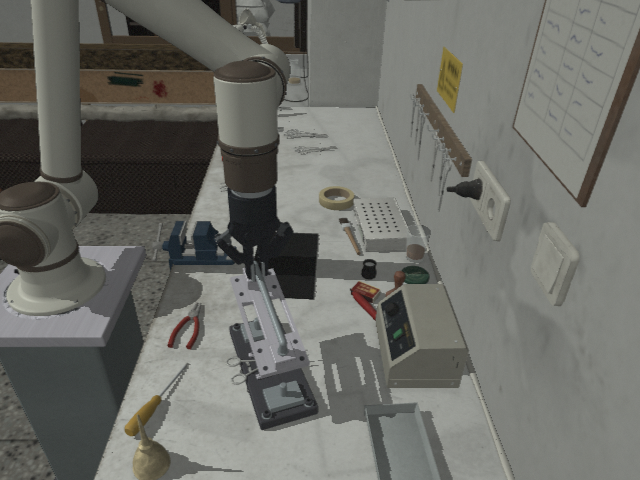

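The side view shows the plate hanging clear of both dowels, sagging slightly at its far end, with the forceps still in the fixture. I carry it over the mat.

```bash

python3 -m handwheel '[[-0.02,-0.0095,0,0,0,0.02,-1],[-0.055,-0.026,0,0,0,0.07,-1],[-0.1,-0.0475,0,0,0,0.13,-1],[-0.145,-0.069,0,0,0,0.19,-1],[-0.19,-0.09,0,0,0,0.25,-1],[-0.235,-0.112,0,0,0,0.31,-1],[-0.275,-0.131,0,0,0,0.36,-1],[-0.298,-0.142,0,0,0,0.39,-1],[-0.306,-0.145,0,0,0,0.39,-1],[-0.306,-0.145,0,0,0,0.39,-1]]'
python3 - <<'E'
from h import *
im,d=get_image("top");cv2.imwrite("pics/t4.png",cv2.resize(im[200:400,200:420],None,fx=3,fy=3));cv2.imwrite("pics/t4f.png",im);np.save("t4.npy",d)
c=np.array([498.5,85]);a=1.511;rel([*(c+60*np.array([np.cos(a),np.sin(a)])),166],a-np.pi)
bar=np.array([np.cos(a),np.sin(a)])
P=np.array([world("top",u,v,depth=d[v,u]) for v in range(225,330) for u in range(235,370) if d[v,u]>0]);e=P[:,:2]-c
for lo in range(-130,120,20):
    k=(e@bar>lo)&(e@bar<lo+20)&(P[:,2]>20)&(P[:,2]<300)
    print(lo,k.sum(),np.median(P[k,2]).round(1) if k.any() else"", (e[k]@[bar[1],-bar[0]]).round().min() if k.any() else"", (e[k]@[bar[1],-bar[0]]).round().max() if k.any() else"")
E
```

```text
clock: 15.62
position: [501.9, 145.0, 170.0]
ee_rot: [-0.686, 0.728, 0.0, -0.0]
contact_force: [0.5, -0.7, -5.4]
gripper_width: 10.0
grasp_force: 60.0
pos [501.8 144.4 170.1] F [ 0.3 -0.5 -3.9] ->shift [-0.0005 -0.0002  0.0041] turn [ 0.001 -0.001 -0.   ]
-130 0   
-110 185 112.7 -38.0 40.0
-90 383 115.4 -38.0 40.0
-70 397 117.5 -39.0 41.0
-50 343 120.9 -39.0 40.0
-30 219 125.7 -40.0 39.0
-10 235 130.5 -40.0 40.0
10 204 134.6 -121.0 39.0
30 112 140.1 -63.0 62.0
50 159 265.8 30.0 62.0
70 13 264.0 44.0 61.0
90 0   
110 0
```

View pics/t4.png

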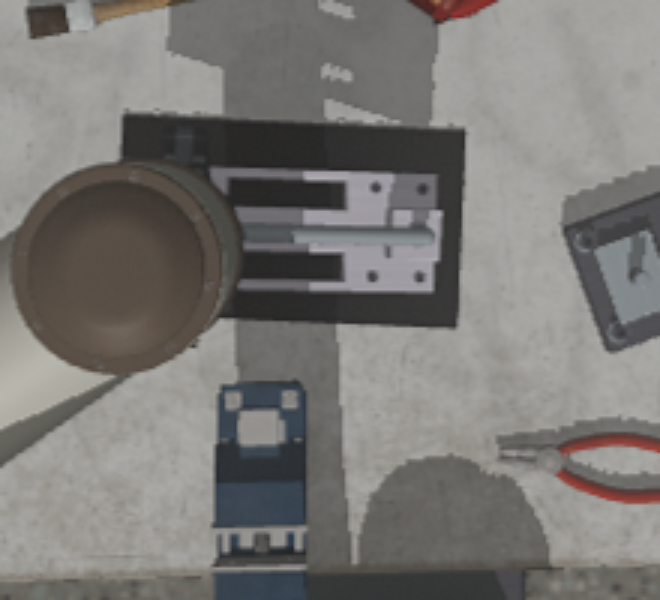

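Over the mat the plate is centred across and sags about 0.2 rad at its -y end. I lower it, slowly at the end.

```bash

python3 -m handwheel '[[0,0,0.015,0,0,0,-1],[0,0,0.035,0,0,0,-1],[0,0,0.055,0,0,0,-1],[0,0,0.072,0,0,0,-1],[0,0,0.082,0,0,0,-1],[0,0,0.086,0,0,0,-1],[0,0,0.086,0,0,0,-1]]'
python3 -m handwheel '[[0,0,0.003,0,0,0,-1],[0,0,0.006,0,0,0,-1],[0,0,0.009,0,0,0,-1],[0,0,0.012,0,0,0,-1],[0,0,0.015,0,0,0,-1],[0,0,0.018,0,0,0,-1],[0,0,0.021,0,0,0,-1],[0,0,0.024,0,0,0,-1],[0,0,0.024,0,0,0,-1]]'
```

```text
clock: 16.55
position: [502.3, 144.8, 84.4]
ee_rot: [-0.686, 0.728, -0.0, 0.0]
contact_force: [-0.6, 0.7, -4.3]
gripper_width: 9.7
grasp_force: 60.0
clock: 17.68
position: [502.8, 145.4, 60.6]
ee_rot: [-0.686, 0.728, -0.0, 0.001]
contact_force: [1.0, 3.4, 0.3]
gripper_width: 9.7
grasp_force: 60.2
```

Contact at the far end is gentle, so I keep lowering.

```bash

python3 -m handwheel '[[0,0,0.0025,0,0,0,-1],[0,0,0.005,0,0,0,-1],[0,0,0.0075,0,0,0,-1],[0,0,0.01,0,0,0,-1],[0,0,0.0125,0,0,0,-1],[0,0,0.015,0,0,0,-1],[0,0,0.017,0,0,0,-1],[0,0,0.017,0,0,0,-1]]'
python3 -m handwheel '[[0,0,0.001,0,0,0,-1],[0,0,0.002,0,0,0,-1],[0,0,0.003,0,0,0,-1],[0,0,0.003,0,0,0,-1]]'
```

```text
clock: 18.68
position: [501.8, 144.8, 43.1]
ee_rot: [-0.686, 0.728, 0.0, -0.001]
contact_force: [0.4, 3.3, 1.3]
gripper_width: 9.8
grasp_force: 59.9
clock: 19.18
position: [502.2, 145.0, 41.3]
ee_rot: [-0.686, 0.728, -0.0, -0.0]
contact_force: [-2.6, 3.4, 6.6]
gripper_width: 10.0
grasp_force: 60.6
```

```bash

python3 -m handwheel '[[0,0,0.0006,0,0,0,-1],[0,0,0.0012,0,0,0,-1],[0,0,0.0012,0,0,0,-1]]'
python3 -m handwheel '[[0,0,0,0,0,0,-0.8],[0,0,0,0,0,0,-0.5],[0,0,0,0,0,0,-0.2],[0,0,0,0,0,0,0.1],[0,0,0,0,0,0,0.1],[0,0,-0.01,0,0,0,0.1],[0,0,-0.03,0,0,0,0.1],[0,0,-0.06,0,0,0,0.1],[0,0,-0.1,0,0,0,0.1],[0,0,-0.1,0,0,0,0.1]]'
python3 -m handwheel '[[-0.06,0,-0.02,0,0,0,0.1],[-0.12,0,-0.02,0,0,0,0.1],[-0.14,0,-0.02,0,0,0,0.1],[-0.14,0,-0.02,0,0,0,0.1]]'
python3 - <<'E'
from h import *
im,d=get_image("top");cv2.imwrite("pics/t5.png",cv2.resize(im[200:400,200:470],None,fx=2.9,fy=2.9))
c=np.array([498.5,85]);a=1.511;bar=np.array([np.cos(a),np.sin(a)])
P=np.array([world("top",u,v,depth=d[v,u]) for v in range(225,330) for u in range(235,370) if d[v,u]>0]);P=P[(P[:,2]>9.5)&(P[:,2]<19)]
A=np.c_[P[:,:2]-c,np.ones(len(P))];k=np.linalg.lstsq(A,P[:,2],rcond=None)[0];print(len(P),"plane",k)
r=cv2.minAreaRect(P[:,:2].astype(np.float32));print(r)
E
```

```text
clock: 19.55
position: [502.2, 145.0, 41.3]
ee_rot: [-0.686, 0.728, -0.0, 0.0]
contact_force: [-4.2, 2.4, 14.9]
gripper_width: 10.0
grasp_force: 61.4
clock: 20.8
position: [504.3, 146.2, 143.3]
ee_rot: [-0.686, 0.728, -0.001, 0.004]
contact_force: [0.6, 0.4, 0.4]
gripper_width: 47.1
grasp_force: 0.0
clock: 21.3
position: [509.9, 285.4, 158.2]
ee_rot: [-0.686, 0.727, 0.0, -0.001]
contact_force: [0.3, -1.1, 0.1]
gripper_width: 47.0
grasp_force: 0.0
1955 plane [ 5.83497479e-03 -2.61086435e-03  1.44186089e+01]
((469.1347351074219, 83.03515625), (188.21002197265625, 241.86801147460938), 1.5454051494598389)
```

View pics/t5.png

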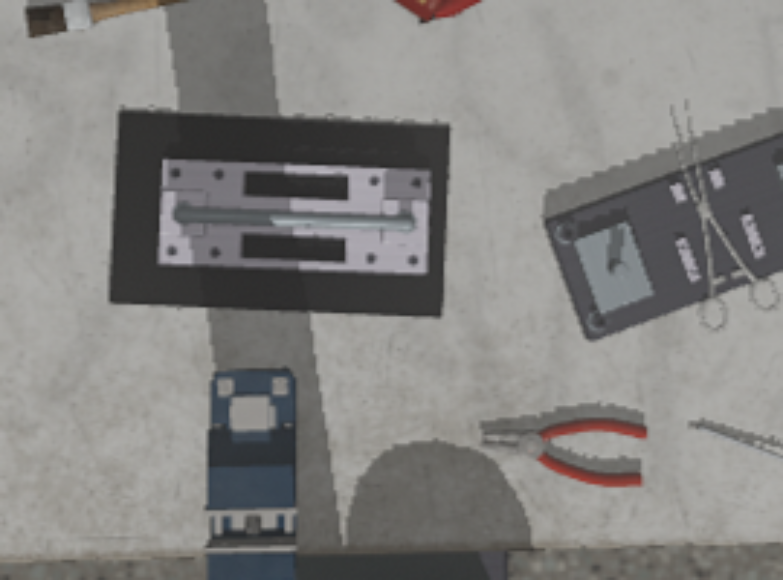

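The plate lies flat (top at 14.4 mm), parallel to the mat. Its centre is at crop (296,217) against the mat's (280,213), about 12 mm off and inside the 25 mm limit. The forceps are in the fixture and the arm is clear.

```bash
python3 -c "
from bench import job_done
print(job_done())"
```

```text
the job is handed in; nothing more can be done
None
```

The marking plate is off its dowels and lies flat and right way up on the mat, about 12 mm off centre (limit 25 mm); the forceps are still in the fixture, and the job was handed in at about 21 s, with no verdict returned.

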